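# Prop, lock and load the sagging display riser

## Task

The wooden deck of the lens riser sags at its free end: slide the yellow wedge under that end, tip first, until the deck is level and the wedge is jammed tight, and leave it there. Then take the T-handle hex key, seat it fully home in the brass lock screw, turn the screw clockwise to its stop, and put the key back upright in its stand. Only once the screw is tight, set all the gear that is out (lenses, lens hood, orange blower; not every piece is there each time) upright on the deck, leaving the filter, caps, brush and bottle alone.

Things in the scene. Friction and masses are not known exactly. Their poses are not given: they have to be found in the camera images.
- riser: aluminium foot of a display riser, fixed to the shelf (pose varies). Origin on the shelf under the middle of the deck; +y points from the deck's free, sagging end towards its hinge and the lock block, x runs across the deck. The lock block is 80 x 70 x 50 mm high, centred 173 mm along +y, with the lock screw in its top. Two low rails and 11 mm rubber feet stand 53 mm either side of the deck's centre line, leaving 94 mm clear between them for the wedge
- deck (a joint): angle of the wooden deck (260 long in y x 130 x 12 mm, 0.6 kg) about its hinge at the +y end: 0 = free (-y) end sagging onto its stop, underside of the edge 13 mm above the shelf; 0.0346 rad = level, underside 22 mm above the shelf, where the hinge meets a hard stop. It falls back by its weight unless propped
- deck_top (a point): middle of the deck's upper face, 34 mm above the shelf when level, axes x and y as the riser's; the deck reaches 65 mm in x and 130 mm in y either side. The free edge is at y = -130 mm
- lock_screw (a joint): angle of the brass lock screw: grows as it is turned clockwise seen from above; 0 to 0.25 rad at the start (loose), hard stop at 1.1 rad (tight). Friction about 0.12 N m. It only turns, it does not rise or sink; after a hard turn the key may bind a little in the socket and drag the screw back, unless the grip is relaxed first
- socket_floor (a point): centre of the floor of the hex socket in the lock screw; turns with the screw. The recess is 22 mm deep, its mouth 50 mm above the shelf, 17.4 mm across flats; flats face along its x axis and every 60 degrees from it. A red mark on the rim lies on +x
- hex_key: T-handle hex key, 130 mm tall, 0.16 kg, standing upright in its stand. Origin at the centre of the shaft's tip, z up the shaft. Hex shaft 16 mm across flats from 4 to 101 mm (last 4 mm at the tip narrowed to 13 mm), flats facing along its x axis and every 60 degrees from it; red handle bar 85 long (x) x 22 wide (y) mm, from 100 to 130 mm above the tip
- key_stand: blue stand fixed to the shelf, foot 80 x 80 mm, socket walls 50 mm high around a square hole 22 x 22 mm along its x and y. Origin on the shelf under the hole
- stand_floor (a point): centre of the floor of the stand's hole, 6 mm above the shelf; the key's tip rests here
- wedge: yellow plastic wedge lying on the shelf, 160 long x 40 wide mm, 0.12 kg. Origin under its middle; +x points to the thin tip. The top slopes straight from 38 mm high at x = -80 to 6 mm at x = +80 mm; the sides are solid and flat from x = -80 to -30 mm
- lens_silver: silver lens, cylinder 62 mm across, 66 mm tall, 0.3 kg, may be absent; body origin at the centre of its flat underside, z up its axis
- lens_black: dark grey lens with a red line, cylinder 58 mm across, 58 mm tall, 0.26 kg, may be absent; body origin at the centre of its flat underside, z up its axis
- lens_hood: hard teal-grey lens hood, open ring 64 mm outside, 54 mm inside, 45 mm tall, 0.06 kg, may be absent; body origin at the centre of its flat underside, z up its axis
- blower: orange blower bulb (rigid), 56 mm across between 18 and 42 mm up, nozzle to 76 mm, base 46 mm, 0.08 kg, may be absent; body origin at the centre of its flat underside, z up its axis
- square_filter: bystander: square glass filter in a grey frame, 100 x 100 x 8 mm, lying
- cap_dispenser: bystander: clear push dispenser of round caps on a white foot 90 mm square, 132 mm tall
- spare_cap: bystander: white round cap 64 mm across, 12 mm high
- dust_brush: bystander: small brush lying on the left of the shelf
- fluid_bottle: bystander: blue bottle 48 mm across, 130 mm tall

How it is judged:
By the outcome, as a careful person would: the job done as asked, in the order asked, and still so for the second after the job is handed in, with the robot touching nothing.
Of lens_silver, lens_black, lens_hood, blower only 2 to 3 are there at a start; the rules pass over those that are not, and their reading is None.
At some moment in a run one of lens_silver, lens_black, lens_hood may be knocked a few centimetres aside while the robot is not near it.
It also fails if it takes over 208 s, if anything falls off the work surface, if the arm or the gripper's body presses on something with over 40 N, if the wrist force passes 120 N, or if a joint passes its speed limit or range.

## Robot

A 6-joint arm with a two-finger parallel gripper is mounted at the origin on the work surface. World frame = base frame: x ahead of the robot, y to its left, z up, the work surface at z = 0. Lengths are in m, angles in rad, forces in N, time in s.
With the tool pointing down it reaches from about 0.2 to 0.875 m from the base axis. Payload 3.4 kg.
Tool frame: the origin (TCP) lies between the finger pads; the fingertips stand 25 mm ahead of it and the grasp point (between the pads) lies 6 mm ahead of it (r.nose_length is the z of the fingertips in the tool frame, in m); z points along the fingers, y is the line along which they close (so a half turn about z gives the same grasp; the last joint's range is limited). The gripper opens to 94 mm and grips with 3 to 60 N. Pads are 16 mm wide; open, the fingers measure 119 mm over their backs; the gripper's body (75 mm by 177 mm) begins 78 mm behind the grasp point.
Start: joints at [1.085, 0.276, 1.505, -0, 1.361, -0.121], TCP at [0.205, 0.537, 0.23] pointing down, gripper open.
Joint ranges: [-2.89, 2.89], [-0.75, 2.08], [0.22, 2.7], [-1.18, 4.32], [0.11, 2.71], [-2.7, 2.7]. Speed limits (rad/s): [2.57, 2.57, 3.14, 3.14, 3.14, 3.14].

## Interface

Orientations are given as a unit quaternion [w, x, y, z].
In Python, from plant import r, gripper_to, inverse_kinematics, vision, models, telemetry gives the robot as it stands. Calls block until the motion is done:
- r.move_to(position, orientation): joint-space move of the TCP to a pose.
- r.move_l(position, rot=None, vel=0.15, guard=None): straight line of the TCP; rot=None keeps the orientation; vel is the mean speed in m/s. With guard (N) it stops when the force on the tool has changed by that much, and returns True; else False.
- r.movej(angles): joint-space move.
- gripper_to(opening, f_grip=None): finger opening in m; f_grip is the grip in N (None keeps the last); returns when the fingers have stopped.
- r.hold(seconds).
- inverse_kinematics(position, orientation): joint angles nearest the present ones, or None.
- vision.snapshot(name): name is "scene" or "top"; returns the picture (384x512x3 uint8, red, green, blue); there is no depth.
- vision.get_calibration(name): a dict with "fx", "fy", "cx", "cy" (pixels), "position" and "orientation" of the camera in the world. Camera axes: x right, y down, z forward; pixel columns grow to the right and rows downward; lengths in m; the calibration is good to about 2 mm. A picture is of the moment at which its call begins. get_calibration takes no time and is no camera call.
A pose or a line that the arm cannot do raises r.PlanningError and nothing moves.
- r.sign_off(): hands the job in; it is judged then, once.
Trained networks look in the newest picture that a camera, given by its name, has taken for a name from the list of things; names that differ only in an ending like _2 or _b are one class to them, and where a whole thing is asked for, a point or a joint stands for the part that bears it (a point fixed in the world has none). Each returns a list of dicts, best first, with "score" (0 to 1); they miss things now and then, are a little off and sometimes report something else, mostly with a low value. They report only what shows in the picture. A call takes as long as a camera call.
- models.boxes_of(thing, camera): "at" ([x, y, z] in m, in world coordinates, good to about 4 mm: the middle of the surface that is visible of it).
- models.regions_of(thing, camera): "pixels" (384x512 bool, what is visible of it).
- models.mark_of(thing, camera): "at" ([x, y, z] in m, in world coordinates, good to about 4 mm: a listed point, or the origin of a listed thing).
Readings, each from a call of its own:
- telemetry.current_t(): time.
- telemetry.current_joints(): joint angles.
- telemetry.current_dq(): joint speeds.
- telemetry.current_joint_efforts(): joint torques, N m.
- telemetry.current_ee_pos(): TCP position.
- telemetry.current_tool_rot(): TCP orientation.
- telemetry.current_wrist_force(): force on the tool from outside, world axes, zero at the start.
- telemetry.current_torque(): the same for the moment, N m.
- telemetry.current_opening(): finger opening in m.
- telemetry.current_finger_force(): force on a finger pad.
Only numpy, scipy, OpenCV 4.12 (cv2) and the standard library are available. Lean on these libraries where they do the work, as an engineer would, in place of code of your own. Each camera call takes 0.05 s, during which the arm holds its last target. There are 200 camera calls.

## Working session

There is one attempt and no reset: what is moved stays moved. The work goes in short steps, each a Python script; the robot and the scene stay as the last script left them, time stands still between calls to the robot, and variables do not carry over. Pictures are saved under pics/ and viewed, at most 14 in all, crops included, and the job is handed in when it is done.

```bash
ls; mkdir -p pics
cat > h.py <<'E'
import numpy as np, cv2
from plant import r, gripper_to, inverse_kinematics, vision, models, telemetry as T
from scipy.spatial.transform import Rotation as R
def down(yaw):  # tool z down; tool y axis (closing) at angle yaw+90.. x axis at yaw
    q=(R.from_euler('z',yaw)*R.from_euler('x',np.pi)).as_quat(); return [q[3],q[0],q[1],q[2]]
def cam(n):
    c=vision.get_calibration(n); q=c['orientation']; return c,R.from_quat([q[1],q[2],q[3],q[0]]).as_matrix(),np.array(c['position'])
def px2w(n,u,v,z):
    c,M,p=cam(n); d=M@np.array([(u-c['cx'])/c['fx'],(v-c['cy'])/c['fy'],1]); return p+d*(z-p[2])/d[2]
def w2px(n,P):
    c,M,p=cam(n); q=M.T@(np.array(P)-p); return np.array([c['fx']*q[0]/q[2]+c['cx'],c['fy']*q[1]/q[2]+c['cy']])
def snap(n,f=None):
    im=vision.snapshot(n)
    if f: cv2.imwrite('pics/'+f,im[:,:,::-1])
    return im
E
python3 - <<'E'
from h import *
print(T.current_t())
for n in ['top','scene']:
    snap(n,n+'0.png'); c,M,p=cam(n); print(n,p,M[:,2],c['fx'])
    for t in ['deck_top','socket_floor','riser','deck','hex_key','stand_floor','wedge','lens_silver','lens_black','lens_hood','blower','cap_dispenser','fluid_bottle','square_filter','spare_cap','dust_brush']:
        print(t,[(np.round(d['at'],3).tolist(),round(d['score'],2)) for d in models.mark_of(t,n)[:2]])
print(T.current_t())
E
```

```text
pics
0.0
top [ 0.29548586 -0.01686835  1.27399803] [ 0.19437232 -0.00643102 -0.98090675] 368.09328637912785
deck_top [([0.589, 0.035, 0.03], 0.96)]
socket_floor [([0.604, 0.215, 0.031], 0.68)]
riser [([0.586, 0.036, -0.002], 0.73)]Traceback (most recent call last):
  File "<stdin>", line 6, in <module>
ValueError: it knows: blower, cap_dispenser, deck_top, dust_brush, fluid_bottle, hex_key, key_stand, lens_black, lens_hood, lens_silver, riser, socket_floor, spare_cap, square_filter, stand_floor, wedge
```

Run:
```python
from h import *
for n in ['top','scene']:
    im=snap(n); cv2.imwrite('pics/%s1.png'%n,cv2.resize(im,(800,600),interpolation=cv2.INTER_CUBIC)[:,:,::-1]); c,M,p=cam(n); print(n,p,M[:,2],c['fx'])
    for t in ['deck_top','socket_floor','riser','hex_key','stand_floor','wedge','lens_silver','lens_black','lens_hood','blower','cap_dispenser','fluid_bottle','square_filter','spare_cap','dust_brush']:
        print(t,[(np.round(d['at'],3).tolist(),round(d['score'],2)) for d in models.mark_of(t,n)[:2]])
print(T.current_t())
```

```text
top [ 0.29548586 -0.01686835  1.27399803] [ 0.19437232 -0.00643102 -0.98090675] 368.09328637912785
deck_top [([0.587, 0.036, 0.031], 0.84)]
socket_floor [([0.602, 0.215, 0.033], 0.53)]
riser [([0.583, 0.037, 0.001], 0.7), ([0.756, 0.006, -0.001], 0.64)]
hex_key [([0.457, 0.346, 0.004], 0.64)]
stand_floor [([0.452, 0.345, 0.006], 0.77), ([0.586, 0.036, 0.001], 0.38)]
wedge [([0.496, -0.237, 0.002], 0.7), ([0.61, 0.432, -0.005], 0.19)]
lens_silver []
lens_black [([0.429, -0.057, 0.002], 0.58)]
lens_hood [([0.444, 0.089, -0.003], 0.72)]
blower []
cap_dispenser [([0.734, 0.173, 0.002], 0.85)]
fluid_bottle [([0.299, -0.442, -0.004], 0.72)]
square_filter [([0.758, -0.187, 0.0], 0.81)]
spare_cap []
dust_brush [([0.612, 0.434, -0.001], 0.91), ([0.299, -0.446, -0.002], 0.5)]
scene [1.43521378 0.3553412  1.12416637] [-0.61519082 -0.26945496 -0.74090099] 417.8636203467941
deck_top [([0.588, 0.04, 0.031], 0.67), ([0.453, 0.344, 0.01], 0.35)]
socket_floor [([0.608, 0.214, 0.029], 0.56), ([0.454, 0.349, -0.001], 0.56)]
riser [([0.583, 0.045, 0.002], 0.95), ([0.427, -0.056, 0.004], 0.46)]
hex_key [([0.457, 0.345, 0.008], 0.51)]
stand_floor [([0.449, 0.342, 0.007], 0.73)]
wedge [([0.496, -0.242, -0.003], 0.58)]
lens_silver []
lens_black [([0.43, -0.053, 0.002], 0.5), ([0.756, -0.187, -0.004], 0.46)]
lens_hood [([0.44, 0.093, -0.001], 0.62)]
blower []
cap_dispenser [([0.732, 0.174, -0.0], 0.61)]
fluid_bottle [([0.299, -0.443, -0.0], 0.62)]
square_filter [([0.76, -0.188, -0.005], 0.95)]
spare_cap [([0.76, 0.004, -0.003], 0.63)]
dust_brush [([0.614, 0.432, 0.002], 0.74), ([0.586, 0.046, -0.001], 0.38)]
1.8
```

View pics/top1.png

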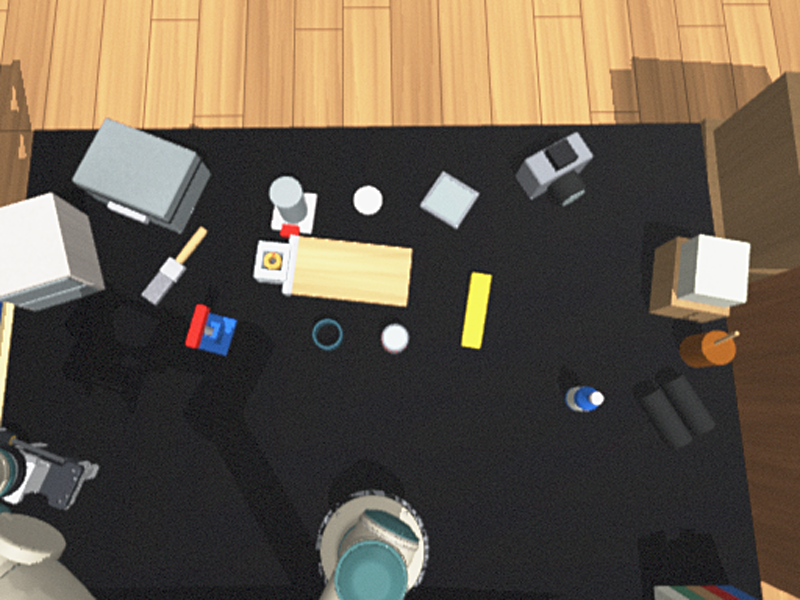

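View pics/scene1.png

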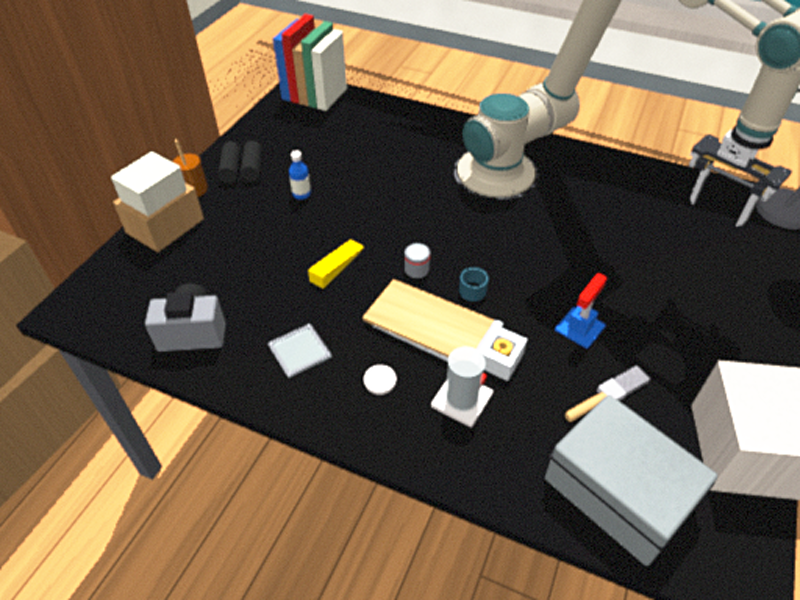

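The top picture shows the riser (350,270), lock screw (272,260), key in stand (212,330), hood (327,334), black lens (395,338) and wedge (477,310). There is no silver lens, and the orange cup at (707,348) looks like background. Next I'll get angles from masks and close crops.

Run:
```python
from h import *
def crop(im,u,v,w=24,W=400,H=300):
    h=int(w*.75); return cv2.resize(im[int(v)-h:int(v)+h,int(u)-w:int(u)+w],(W,H),interpolation=cv2.INTER_CUBIC)
ims={n:snap(n) for n in ['top','scene']}
a=[crop(ims['top'],*w2px('top',[.496,-.24,.02]),w=36),crop(ims['scene'],*w2px('scene',[.496,-.24,.02]),w=36)]
b=[crop(ims['top'],*w2px('top',[.605,.215,.05]),w=20),crop(ims['top'],*w2px('top',[.455,.345,.1]),w=28)]
cv2.imwrite('pics/mos.png',np.vstack([np.hstack(a),np.hstack(b)])[:,:,::-1])
Z={'top':{'wedge':.02,'deck_top':.031,'hex_key':.13,'key_stand':.02,'riser':.05,'lens_black':.058,'lens_hood':.045},}
for n in ['top','scene']:
  for t,z in Z['top'].items():
    rs=models.regions_of(t,n)
    if not rs: print(n,t,None); continue
    m=rs[0]['pixels']; v,u=np.nonzero(m)
    P=np.array([px2w(n,a,b,z)[:2] for a,b in zip(u,v)],np.float32)
    c,s,an=cv2.minAreaRect(P*1000); print(n,t,round(rs[0]['score'],2),np.round(c,1),np.round(s,1),round(an,1))
    np.save(f'm_{n}_{t}.npy',m)
```

```text
top wedge 0.84 [ 497.3 -233. ] [ 45.6 162.8] 79.2
top deck_top 0.56 [586.9  42.1] [267.  135.5] 83.1
top hex_key 0.76 [449.6 335.5] [46.1 82. ] 74.4
top key_stand 0.61 [454.6  92.1] [67.5 49.7] 81.7Traceback (most recent call last):
  File "<stdin>", line 14, in <module>
  File "h.py", line 9, in px2w
    c,M,p=cam(n); d=M@np.array([(u-c['cx'])/c['fx'],(v-c['cy'])/c['fy'],1]); return p+d*(z-p[2])/d[2]
          ~~~^^^
  File "h.py", line 7, in cam
    c=vision.get_calibration(n); q=c['orientation']; return c,R.from_quat([q[1],q[2],q[3],q[0]]).as_matrix(),np.array(c['position'])
ValueError: time passes only in moves, steps and waits
```

View pics/mos.png

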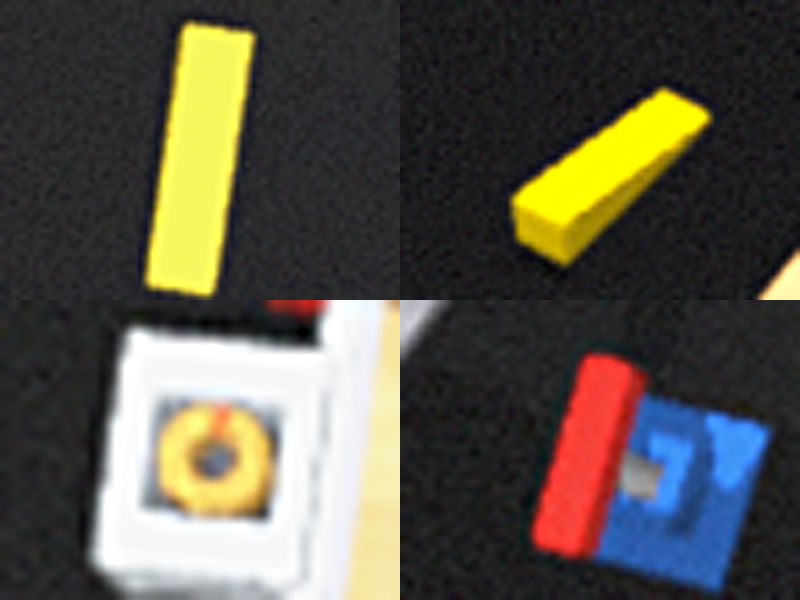

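The wedge's thick end is on the +x side, so its tip points towards the robot. The red mark on the screw sits at about -15°, and the key's handle is also at about -15°. I'll fit the models to the masks for exact poses.

```bash
cat >> h.py <<'E'
from scipy.optimize import minimize
def box(x0,x1,y0,y1,z0,z1): return np.array([[x,y,z] for x in (x0,x1) for y in (y0,y1) for z in (z0,z1)])
def cyl(rad,z0,z1): 
    a=np.linspace(0,2*np.pi,24); return np.array([[rad*np.cos(t),rad*np.sin(t),z] for t in a for z in (z0,z1)])
V={'wedge':np.array([[x,y,z] for y in(-.02,.02) for x,z in((-.08,0),(-.08,.038),(.08,0),(.08,.006))]),
 'deck_top':np.array([[x,y,z] for x in(-.065,.065) for y,z in((-.13,.013),(-.13,.025),(.13,.022),(.13,.034))]),
 'key':box(-.0425,.0425,-.011,.011,.106,.136),'lens_black':cyl(.029,0,.058),'lens_hood':cyl(.032,0,.045)}
CAL={n:cam(n) for n in('top','scene')}
def proj(n,P):
    c,M,p=CAL[n]; q=(P-p)@M; return np.c_[c['fx']*q[:,0]/q[:,2]+c['cx'],c['fy']*q[:,1]/q[:,2]+c['cy']]
def iou(par,verts,masks):
    W=verts@R.from_euler('z',par[2]).as_matrix().T+[par[0],par[1],0]; s=0
    for n,m in masks.items():
        v0,u0=[a.min()-12 for a in np.nonzero(m)]; v1,u1=[a.max()+12 for a in np.nonzero(m)]; v0=max(v0,0);u0=max(u0,0)
        h=cv2.convexHull(np.float32(((proj(n,W)+.5-[u0,v0])*4-.5))); im=np.zeros(((v1-v0)*4,(u1-u0)*4),np.uint8)
        cv2.fillPoly(im,[np.int32(np.round(h*16))],1,shift=4)
        mm=cv2.resize(m[v0:v1,u0:u1].astype(np.uint8),(im.shape[1],im.shape[0]),interpolation=cv2.INTER_NEAREST)
        s+=(im&mm[:im.shape[0],:im.shape[1]]).sum()/max((im|mm).sum(),1)
    return -s/len(masks)
def fit(verts,masks,x0):
    f=minimize(iou,x0,args=(verts,masks),method='Nelder-Mead',options=dict(initial_simplex=[np.add(x0,d) for d in([0,0,0],[.012,0,0],[0,.012,0],[0,0,.12])],xatol=1e-4,fatol=1e-4)); return f.x,-f.fun
def mask(t,n,near):
    b=None;u=w2px(n,near)
    for g in models.regions_of(t,n):
        v,w=np.nonzero(g['pixels']); d=np.hypot(w.mean()-u[0],v.mean()-u[1])
        if len(v)>20 and (b is None or d<b[0]): b=(d,g['pixels'])
    return b[1] if b and b[0]<25 else None
def locate(t,x0,views=('top','scene'),take=True):
    ms={}
    for n in views:
        if take: snap(n)
        m=mask(t,n,[x0[0],x0[1],.03])
        if m is not None: ms[n]=m
    return fit(V[t],ms,x0) if ms else (None,0)
E
python3 - <<'E'
from h import *
for n in('top','scene'): ims={n:snap(n) for n in('top','scene')}
for t,x0 in dict(wedge=[.496,-.24,3.0],deck_top=[.587,.038,-.1],lens_black=[.429,-.055,0],lens_hood=[.443,.091,0]).items():
    f=locate(t,x0,take=False); print(t,np.round(f[0],4),round(f[1],3))
ms={}
for n in ims:
    im=ims[n].astype(int); m=(im[...,0]>120)&(im[...,1]<90)&(im[...,2]<90); u,v=w2px(n,[.456,.345,.12]).astype(int)
    k=np.zeros_like(m); k[v-22:v+22,u-22:u+22]=1; ms[n]=m&k; print(ms[n].sum())
f=fit(V['key'],ms,[.456,.345,-.26]); print('key',np.round(f[0],4),f[1])
# screw: brass ring
for n in ims:
    im=ims[n].astype(int); u,v=w2px(n,[.605,.214,.05]).astype(int); s=im[v-9:v+10,u-9:u+10]
    y=(s[...,0]-s[...,2]>70); vv,uu=np.nonzero(y); print(n,'brass',px2w(n,(uu.min()+uu.max())/2+u-9,(vv.min()+vv.max())/2+v-9,.05))
    rd=(s[...,0]-s[...,1]>np.percentile(s[...,0]-s[...,1],98)); vv,uu=np.nonzero(rd);print('red',px2w(n,uu.mean()+u-9,vv.mean()+v-9,.05))
E
```

```text
wedge [ 0.4984 -0.2346  2.9742] 0.905
deck_top [ 0.5884  0.0426 -0.1234] 0.934
lens_black [ 0.4332 -0.0521  0.0337] 0.908
lens_hood [ 0.4491  0.0937 -0.0596] 0.831
262
203
key [ 0.4518  0.3466 -0.2305] 0.8919267109848321
top brass [0.60484487 0.21218935 0.05      ]
red [0.61052446 0.20804828 0.05      ]
scene brass [0.61010297 0.21433669 0.05      ]
red [0.61136897 0.21642555 0.05      ]
```

```bash
cat >> h.py <<'E'
O=np.array([.5884,.0418]); YAW=-.121
def rw(x,y,z): 
    v=R.from_euler('z',YAW).apply([x,y,0]); return [O[0]+v[0],O[1]+v[1],z]
E
python3 - <<'E'
from h import *
W=np.array([.4984,-.2346]); a=2.974
g=W-.055*np.array([np.cos(a),np.sin(a)])
best=None
for s in (0,np.pi):
    q0=inverse_kinematics([*g,.028],down(a-s)); q1=inverse_kinematics(rw(0,-.315,.028),down(YAW+np.pi/2-s)); print(s,q0,q1)
    if q0 is not None and q1 is not None and (best is None or abs(q0[5])+abs(q1[5])<best[0]): best=(abs(q0[5])+abs(q1[5]),s)
s=best[1]; gripper_to(.075,40)
r.move_to([*g,.13],down(a-s)); r.move_l([*g,.029]); gripper_to(0.03,55)
print('open',T.current_opening(),T.current_finger_force())
r.move_l([*g,.06]); r.move_to(rw(0,-.315,.06),down(YAW+np.pi/2-s))
print(s,T.current_t(),T.current_opening())
im=snap('top'); im2=snap('scene')
f=lambda n,i,p:cv2.resize(i[int(p[1])-60:int(p[1])+60,int(p[0])-40:int(p[0])+40],(400,600))
cv2.imwrite('pics/w1.png',np.hstack([f('t',im,w2px('top',rw(0,-.2,.03))),f('s',im2,w2px('scene',rw(0,-.2,.03)))])[:,:,::-1])
E
```

```text
0 [-0.53059627  0.4913134   1.71536366  0.          0.9349156  -1.93379994] [-0.57076577  0.50252493  1.69310183  0.          0.94596589 -0.44976577]
3.141592653589793 [-5.30596269e-01  4.91313396e-01  1.71536366e+00 -4.44089210e-16
  9.34915595e-01  1.20779271e+00] [-5.70765766e-01  5.02524930e-01  1.69310183e+00 -4.44089210e-16
  9.45965891e-01  2.69182689e+00]
open 0.03967272177917398 54.99508781125769
0 9.4417 0.03966460935542924
```

View pics/w1.png

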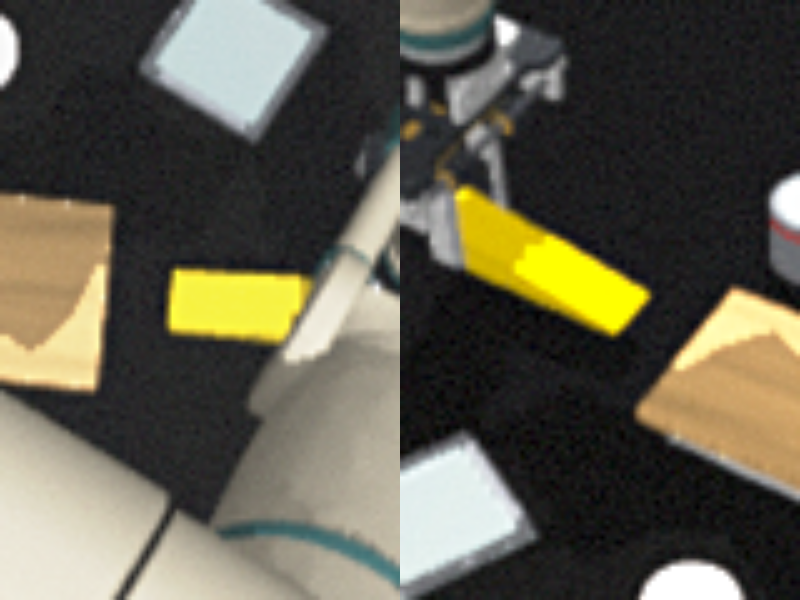

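The wedge points at the middle of the deck's free edge: tip at (168,300), deck edge from (113,205) to (97,390). I'll lower it and push.

Run:
```python
from h import *
print(r.move_l(rw(0,-.315,.0285),vel=.06,guard=8), T.current_ee_pos())
z=T.current_ee_pos()[2]
c=lambda:(np.round(T.current_wrist_force(),1).tolist(), round((np.array(T.current_ee_pos())[:2]-O)@np.array(rw(0,1,0)[:2]-O),4))
print(r.move_l(rw(0,-.24,z),vel=.08,guard=15),c())
y=-.24
f0=np.array(T.current_wrist_force())
while y<-.155:
    y+=.005; hit=r.move_l(rw(0,y,z),vel=.03,guard=30); f,yy=c(); print(f,yy,hit)
    if hit or np.hypot(*f[:2])>32: break
print(T.current_opening(),T.current_t())
```

```text
True [ 0.54963535 -0.27042719  0.0290325 ]
False ([0.2, 2.9, 4.1], np.float64(-0.239))
[0.3, -0.1, 3.5] -0.2354 False
[-0.2, -4.6, 0.7] -0.231 False
[-0.5, -4.4, 2.0] -0.2257 False
[0.0, -5.3, 0.9] -0.2205 False
[-0.7, -4.1, 1.6] -0.2152 False
[-0.1, -4.4, 1.3] -0.2101 False
[0.7, -3.6, 1.9] -0.205 False
[0.6, -4.7, 1.4] -0.2 False
[0.1, -4.2, 1.6] -0.195 False
[0.1, -3.7, 1.6] -0.19 False
[-2.9, -14.2, 0.5] -0.1884 False
[-4.4, -23.4, -2.1] -0.187 False
[-6.3, -30.7, -1.8] -0.1849 False
[-6.9, -36.3, -1.4] -0.1819 False
0.040012916376969694 15.5667
```

Run:
```python
from h import *
gripper_to(.058); r.move_l(np.add(T.current_ee_pos(),[0,0,.1])); 
K=np.array([.4518,.3466])
r.move_to([.42,.2,.26],down(-.23+np.pi/2))
im=snap('top'); 
f=lambda i,p:cv2.resize(i[int(p[1])-60:int(p[1])+60,int(p[0])-40:int(p[0])+40],(400,600))
im2=snap('scene')
cv2.imwrite('pics/w2.png',np.hstack([f(im,w2px('top',rw(0,-.15,.03))),f(im2,w2px('scene',rw(0,-.15,.03)))])[:,:,::-1])
# level check: tilt-dependent deck fit & visible wedge length
v=np.nonzero(mask('wedge','top',rw(0,-.16,.03)))
P=np.array([CAL['top'][2]]);
print('vis wedge pixels',len(v[0]))
for n in('top',):
    m=mask('wedge',n,rw(0,-.16,.03)); vv,uu=np.nonzero(m)
    y=np.array([ (px2w(n,a,b,.03)[:2]-O)@(np.array(rw(0,1,0)[:2])-O) for a,b in zip(uu,vv)]); print(y.min(),y.max())
print(T.current_t())
```

```text
vis wedge pixels 294
-0.2084660050852941 -0.13104898942378762
18.5083
```

View pics/w2.png

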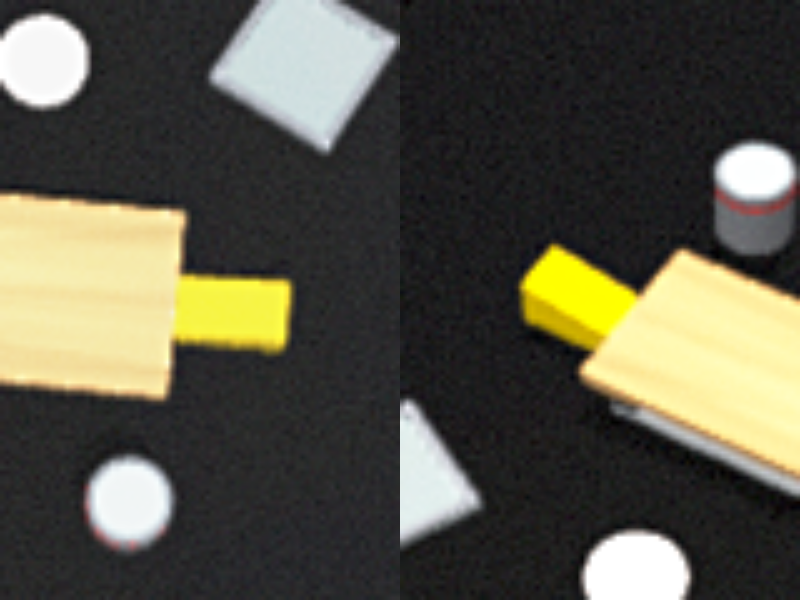

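The deck is level with about half the wedge showing (edge at (180,300), wedge back at (288,315)), and the push ended jammed at 36 N. Next is the key.

Run:
```python
from h import *
K=[.4518,.3466]; S=[.608,.213]
for s in (0,np.pi,-np.pi):
    q=[inverse_kinematics([*K,.13],down(-.235+s))]+[inverse_kinematics([*S,.15],down(y+s)) for y in(-.22,-1.5)]
    print(s,[None if a is None else round(a[5],2) for a in q])
```

```text
0 [np.float64(2.34), np.float64(2.02), None]
3.141592653589793 [np.float64(-0.8), np.float64(-1.12), np.float64(0.16)]
-3.141592653589793 [np.float64(-0.8), np.float64(-1.12), np.float64(0.16)]
```

Run:
```python
from h import *
K=[.4518,.3466]; S=[.608,.213]
gripper_to(.05); r.move_to([*K,.2],down(-.235+np.pi)); hit=r.move_l([*K,.128],vel=.1,guard=10); print(hit,T.current_ee_pos())
gripper_to(.015,50); print(T.current_opening(),T.current_wrist_force())
r.move_l([*K,.26]); r.move_to([*S,.235],down(-.22+np.pi)); r.move_l([*S,.186],vel=.08)  # tip ~ .064
r.hold(.3); im=snap('scene'); print([d['at'] for d in models.mark_of('hex_key','scene')],[d['at'] for d in models.mark_of('socket_floor','scene')],T.current_t(),T.current_ee_pos(),T.current_wrist_force())
im2=snap('top')
p=w2px('scene',[*S,.08]).astype(int); t=w2px('top',[*S,.06]).astype(int)
f=lambda i,p:cv2.resize(i[p[1]-30:p[1]+30,p[0]-20:p[0]+20],(400,600),interpolation=cv2.INTER_CUBIC)
cv2.imwrite('pics/k1.png',np.hstack([f(im,p),f(im2,t)])[:,:,::-1]); print('origins',p-[20,30],t-[20,30])
```

```text
False [0.45227102 0.34680972 0.12854675]
0.021844633504460774 [0.31409364 0.30844034 1.70013558]
[[0.612, 0.209, 0.065]] [[0.604, 0.2132, 0.0289]] 24.6 [0.60807882 0.21295787 0.18619124] [ 0.45126346 -0.05086939 -1.69100368]
origins [302 185] [153 134]
```

View pics/k1.png

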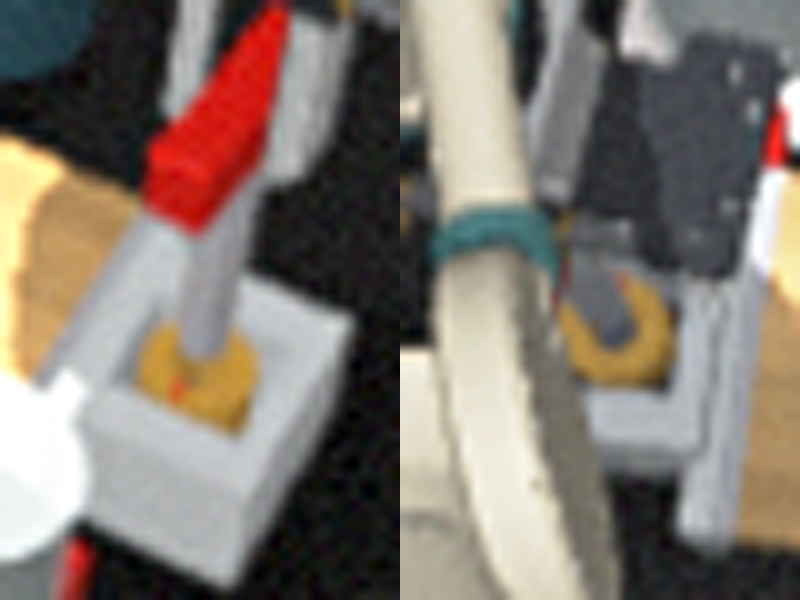

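Scene crop: brass ring centre about (200,378), shaft tip about (205,352), red mark (180,388). Top crop: ring about (622,325), tip about (620,338). I'll convert the offset between tip and ring.

Run:
```python
from h import *
o={'scene':(302,185),'top':(153,134)}
def w(n,x,y,z,side=0): return px2w(n,o[n][0]+(x-side)/10-.45,o[n][1]+y/10-.45,z)
for n,ring,tip,red,sd in(('scene',(200,378),(205,352),(180,388),0),('top',(622,325),(620,338),(624,280),400)):
    a=w(n,*ring,.05,sd);b=w(n,*tip,.0637,sd);c=w(n,*red,.05,sd); d=c-a; print(n,a,b,'corr',a-b,'redyaw',np.arctan2(d[1],d[0]))
```

```text
scene [0.61328962 0.2155392  0.05      ] [0.61327636 0.21557835 0.0637    ] corr [ 1.32613347e-05 -3.91550115e-05 -1.37000000e-02] redyaw -0.6251612701368804
top [0.60640003 0.20966254 0.05      ] [0.59839962 0.20769738 0.0637    ] corr [ 0.00800041  0.00196516 -0.0137    ] redyaw -0.01985257242334921
```

Run:
```python
from h import *
S=np.array([.610,.2135]); 
offs=[(0,0),(.002,0),(-.002,0),(0,.002),(0,-.002),(.004,0),(-.004,0),(.002,.002),(.002,-.002),(-.002,.002),(-.002,-.002)]
q=down(-.22+np.pi); best=None
for dx,dy in offs:
    p=S+[dx,dy]; r.move_l([*p,.178],rot=q,vel=.08)
    h=r.move_l([*p,.1495],vel=.05,guard=8); z=T.current_ee_pos()[2]
    print((dx,dy),h,round(z,4),np.round(T.current_wrist_force(),1),np.round(T.current_torque(),2))
    if z<.17: break
print(T.current_t())
```

```text
(0, 0) True 0.1722 [-1.1 -0.   5.1] [-0.06  0.01 -0.04]
(0.002, 0) True 0.1722 [0.2 0.3 3.2] [-0.    0.04 -0.06]
(-0.002, 0) True 0.1716 [ 0.5 -0.8  4.1] [-0.12  0.06  0.01]
(0, 0.002) True 0.1722 [-0.3  0.4  4.5] [-0.08  0.06 -0.  ]
(0, -0.002) True 0.1721 [-0.  -0.   5.1] [-0.05  0.17 -0.01]
(0.004, 0) True 0.1722 [0.2 0.1 5.8] [ 0.03 -0.02 -0.01]
(-0.004, 0) True 0.1678 [-1.2 -0.4  6.3] [0.03 0.04 0.03]
28.5917
```

Run:
```python
from h import *
S=np.array([.606,.2135]); 
offs=[(-.0015,0),(-.003,0),(-.0015,.0015),(-.0015,-.0015),(0,-.0015),(0,.0015),(-.003,.0015),(-.003,-.0015),(-.0045,0)]
done=False
for yaw in(-.22,-.35,-.1):
  for dx,dy in offs:
    q=down(yaw+np.pi)
    p=S+[dx,dy]; r.move_l([*p,.1725],rot=q,vel=.08)
    h=r.move_l([*p,.1495],vel=.05,guard=9); z=T.current_ee_pos()[2]
    print(yaw,(dx,dy),h,round(z,4),np.round(T.current_wrist_force(),1),np.round(T.current_torque(),2))
    if z<.164: done=True;break
  if done or T.current_t()>50: break
print(T.current_t())
```

```text
-0.22 (-0.0015, 0) True 0.1502 [-1.2 -0.2  4.7] [-0.04  0.16 -0.02]
29.3
```

The key is seated: its tip is at the floor height. I'll turn clockwise in steps, following the lateral force.

Run:
```python
from h import *
gripper_to(.015,58)
p=np.array(T.current_ee_pos())[:2]; yaw=-.22; d=.0025
u=lambda a:np.array([np.cos(a),np.sin(a)])
c=p+d*u(yaw); n=0
while yaw>-1.75:
    yaw-=.08; r.move_l([*(c-d*u(yaw)),.1492],rot=down(yaw+np.pi),vel=.02)
    F=np.array(T.current_wrist_force()); M=T.current_torque(); c=c+np.clip(F[:2]/6000,-.001,.001)
    q=T.current_tool_rot(); ay=R.from_quat([q[1],q[2],q[3],q[0]]).as_matrix()[:,0]; act=np.arctan2(-ay[1],-ay[0])
    print(round(yaw,2),round(act,3),np.round(F,1),np.round(M,2),np.round(c,4),round(T.current_ee_pos()[2],4))
    if abs(M[2])>1.0: break
print(T.current_t(),T.current_opening())
```

```text
-0.3 -0.3 [-1.  -0.9  6.5] [-0.19  0.3  -0.01] [0.6067 0.2126] 0.1502
-0.38 -0.38 [-0.9 -1.5  6.7] [-0.27  0.19 -0.03] [0.6066 0.2123] 0.1502
-0.46 -0.46 [-0.4 -1.   6.6] [-0.2   0.15  0.01] [0.6065 0.2122] 0.1502
-0.54 -0.54 [-0.2 -0.5  5.2] [-0.22  0.12 -0.05] [0.6065 0.2121] 0.1502
-0.62 -0.62 [-1.2  0.2  6. ] [-0.19  0.15 -0.  ] [0.6063 0.2121] 0.1502
-0.7 -0.7 [-0.3 -1.6  6.5] [-0.25  0.05  0.04] [0.6062 0.2119] 0.1502
-0.78 -0.78 [-0.6 -0.2  5.6] [-0.18  0.06  0.11] [0.6061 0.2118] 0.1502
-0.86 -0.86 [-0.5 -0.7  7.1] [-0.19  0.09  0.04] [0.606  0.2117] 0.1502
-0.94 -0.94 [ 0.4 -0.6  6.3] [-0.16  0.07  0.02] [0.6061 0.2116] 0.1502
-1.02 -1.02 [-0.9 -0.8  6.4] [-0.1   0.14  0.02] [0.606  0.2115] 0.1502
-1.1 -1.1 [ 0.  -0.   5.9] [-0.17  0.12  0.01] [0.606  0.2115] 0.1502
-1.18 -1.18 [0.3 0.7 6.2] [-0.19  0.14  0.04] [0.606  0.2116] 0.1502
-1.26 -1.26 [-0.9 -0.3  6.2] [-0.17  0.14 -0.03] [0.6059 0.2115] 0.1502
-1.34 -1.34 [-0.1 -0.9  6.5] [-0.23  0.15 -0.01] [0.6058 0.2114] 0.1502
-1.42 -1.42 [-0.4  0.5  6.6] [-0.16  0.18  0.04] [0.6058 0.2114] 0.1502
-1.5 -1.5 [0.  0.4 6. ] [-0.21  0.16  0.09] [0.6058 0.2115] 0.1502
-1.58 -1.579 [-0.2 -1.   7. ] [-0.17  0.17  0.22] [0.6058 0.2113] 0.1502
-1.66 -1.659 [-0.6 -0.3  6. ] [-0.14  0.17  0.22] [0.6057 0.2113] 0.1502
-1.74 -1.74 [-0.9 -0.6  5.7] [-0.15  0.23 -0.14] [0.6055 0.2112] 0.1502
-1.82 -1.821 [-0.9 -0.6  6.1] [-0.1   0.17 -0.21] [0.6053 0.2111] 0.1502
34.5167 0.021751069035582778
```

Run:
```python
from h import *
S=[.608,.213]
im=snap('scene');im2=snap('top')
p=w2px('scene',[*S,.08]).astype(int); t=w2px('top',[*S,.06]).astype(int)
f=lambda i,p:cv2.resize(i[p[1]-30:p[1]+30,p[0]-20:p[0]+20],(400,600),interpolation=cv2.INTER_CUBIC)
cv2.imwrite('pics/k2.png',np.hstack([f(im,p),f(im2,t)])[:,:,::-1]); print(T.current_torque(),T.current_wrist_force())
```

```text
[-0.13269824  0.18872768 -0.1369047 ] [-1.28522897 -0.18033683  6.32730094]
```

View pics/k2.png

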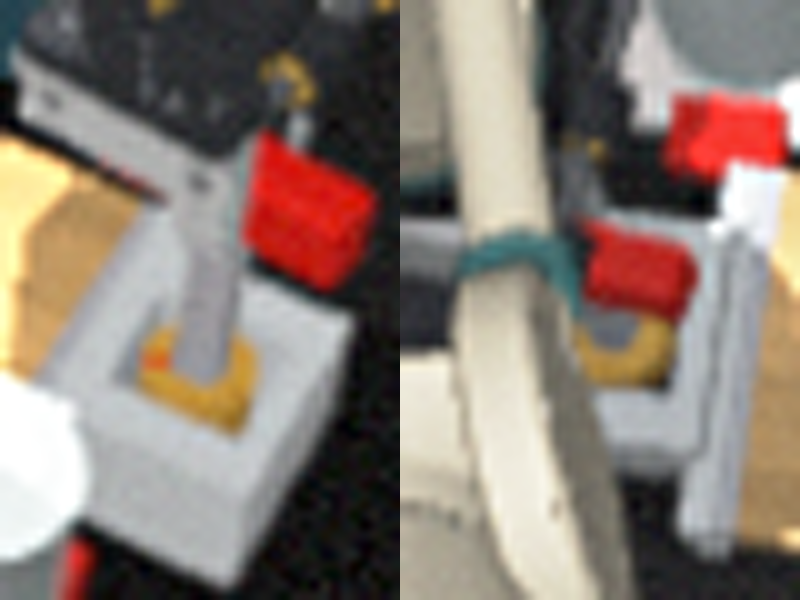

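Run:
```python
from h import *
w=lambda x,y:px2w('scene',302+x/10-.45,185+y/10-.45,.05)
for ring in((200,378),(197,374),(197,380)):
  a=w(*ring)
  print([round(float(np.arctan2(*(w(*m)-a)[[1,0]])),2) for m in((180,388),(155,360))],a)
# brass + red pixel statistics
im=snap('scene')[185:245,302:342].astype(int); s=im
b=(s[...,0]-s[...,2]>70)&(s[...,0]>110); v,u=np.nonzero(b); print('ring',u.min(),u.max(),v.min(),v.max())
ratio=np.where(b,(s[...,1]/np.maximum(s[...,0],1)),9); i=np.argsort(ratio.ravel())[:6]; print([(k%40,k//40,round(ratio.ravel()[k],2)) for k in i])
```

```text
[-0.63, -1.64] [0.61328962 0.2155392  0.05      ]
[-0.41, -1.56] [0.61214968 0.2141624  0.05      ]
[-0.65, -1.72] [0.6144414  0.21490764 0.05      ]
ring 0 38 0 59
[(np.int64(27), np.int64(25), np.float64(0.0)), (np.int64(35), np.int64(19), np.float64(0.07)), (np.int64(33), np.int64(24), np.float64(0.08)), (np.int64(33), np.int64(20), np.float64(0.08)), (np.int64(30), np.int64(22), np.float64(0.08)), (np.int64(26), np.int64(23), np.float64(0.08))]
```

Run:
```python
from h import *
p=np.array(T.current_ee_pos())[:2]; yaw=-1.82; d=.0025
u=lambda a:np.array([np.cos(a),np.sin(a)])
c=p+d*u(yaw)
for k in range(9):
    yaw-=.03; r.move_l([*(c-d*u(yaw)),.1492],rot=down(yaw+np.pi),vel=.02); r.hold(.1)
    M=np.mean([T.current_torque() for _ in range(3)],0)
    F=np.array(T.current_wrist_force()); c=c+np.clip(F[:2]/6000,-.001,.001)
    print(round(yaw,2),np.round(F,1),np.round(M,3),round(T.current_opening(),5),round(T.current_joint_efforts()[5],3))
    if abs(M[2])>.3: break
im=snap('scene'); S=[.608,.213]
p=w2px('scene',[*S,.08]).astype(int)
cv2.imwrite('pics/k3.png',cv2.resize(im[p[1]-30:p[1]+30,p[0]-30:p[0]+30],(600,600),interpolation=cv2.INTER_CUBIC)[:,:,::-1]); print(T.current_t())
```

```text
-1.85 [-1.1 -0.6  6. ] [-0.178  0.415  0.039] 0.02131 0.043
-1.88 [-0.9 -0.   6.2] [-0.154  0.333  0.137] 0.02187 0.159
-1.91 [-0.8 -0.2  6.6] [-0.195  0.343 -0.012] 0.02167 -0.029
-1.94 [-0.8 -0.5  6.7] [-0.116  0.353  0.086] 0.02172 0.057
-1.97 [-0.4  0.4  6.8] [-0.053  0.251  0.081] 0.02138 0.062
-2.0 [-0.9 -0.3  6.5] [-0.118  0.272  0.101] 0.02182 0.018
-2.03 [-0.4 -0.5  6.1] [-0.058  0.212  0.022] 0.02166 0.006
-2.06 [-0.3  0.4  6.9] [-0.004  0.216 -0.014] 0.02174 -0.006
-2.09 [-0.6 -0.5  5.6] [-0.044  0.218  0.026] 0.02168 0.005
37.8667
```

View pics/k3.png

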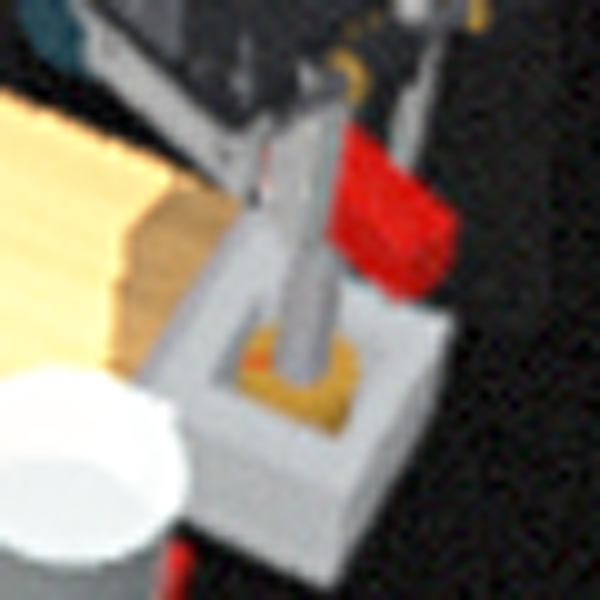

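Run:
```python
from h import *
p=np.array(T.current_ee_pos())[:2]; yaw=-2.09; d=.0025
u=lambda a:np.array([np.cos(a),np.sin(a)])
c=p+d*u(yaw); h=0
for k in range(30):
    yaw-=.025; r.move_l([*(c-d*u(yaw)),.1485],rot=down(yaw+np.pi),vel=.02)
    M=np.mean([T.current_torque() for _ in range(3)],0)
    F=np.array(T.current_wrist_force()); c=c+np.clip(F[:2]/6000,-.001,.001)
    print(round(yaw,3),np.round(F,1),np.round(M,3),round(T.current_opening(),5))
    h=h+1 if M[2]>.25 else 0
    if h>=2 or M[2]>.45: break
im=snap('scene'); S=[.608,.213]
p=w2px('scene',[*S,.08]).astype(int)
cv2.imwrite('pics/k4.png',cv2.resize(im[p[1]-30:p[1]+30,p[0]-30:p[0]+30],(600,600),interpolation=cv2.INTER_CUBIC)[:,:,::-1]); print(T.current_t())
```

```text
-2.115 [-1.7 -0.7  9.1] [-0.167  0.63  -0.025] 0.02175
-2.14 [-1.9  0.4  9.5] [-0.107  0.509  0.02 ] 0.02152
-2.165 [-1.   0.   8.8] [-0.13   0.366  0.009] 0.02187
-2.19 [-0.7 -0.1  7.8] [-0.093  0.359  0.017] 0.02148
-2.215 [-0.6 -0.3  8.5] [-0.101  0.276  0.011] 0.0218
-2.24 [-0.2  0.5  8.9] [-0.132  0.219 -0.029] 0.02161
-2.265 [-1.2 -0.4  8.6] [-0.107  0.229 -0.031] 0.02166
-2.29 [-0.2  0.7  7.8] [-0.089  0.19   0.017] 0.02174
-2.315 [-0.1 -0.6  8.6] [-0.123  0.133  0.101] 0.02158
-2.34 [ 0.1 -0.3  8.2] [-0.073  0.138  0.004] 0.02158
-2.365 [-1.1  0.9  8.1] [-0.034  0.204  0.02 ] 0.02187
-2.39 [-0.1 -0.5  8.6] [-0.111  0.227  0.124] 0.02188
-2.415 [-0.3 -0.2  7.4] [-0.078  0.248  0.014] 0.02179
-2.44 [-1.4 -0.6  8.2] [-0.039  0.268  0.008] 0.02179
-2.465 [-0.1  0.1  8.4] [-0.08   0.179 -0.02 ] 0.02165
-2.49 [-0.3  0.2  8.5] [-0.124  0.099  0.086] 0.02223
-2.515 [-0.9  0.8  8.9] [-0.039  0.172  0.12 ] 0.02158
-2.54 [-0.7 -0.1  8.7] [-0.137  0.174  0.247] 0.02139
-2.565 [-0.3 -0.8  8.7] [-0.146  0.11   0.292] 0.02173
-2.59 [0.2 0.1 8. ] [-0.008  0.128  0.246] 0.02165
-2.615 [-0.1  0.1  8.4] [-0.011  0.149  0.381] 0.02136
-2.64 [0.5 0.5 6.5] [-0.067  0.159  0.352] 0.02137
43.4167
```

View pics/k4.png

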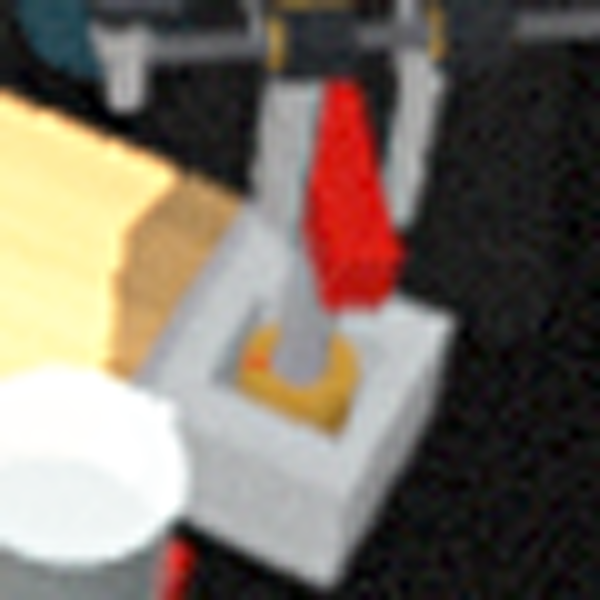

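The mark stays at (258,358) while torque builds to 0.38 N m, so the screw is on its stop. I'll relax the grip, regrip, lift out and return the key.

Run:
```python
from h import *
K=[.4518,.3466]; p=np.array(T.current_ee_pos())
yaw=-2.64
gripper_to(.03); r.hold(.4); r.move_l([p[0],p[1],.1502],vel=.03)
gripper_to(.015,25); print(T.current_opening(),np.round(T.current_wrist_force(),1),np.round(T.current_torque(),2))
r.move_l([p[0],p[1],.185],vel=.06); 
print('lifted',T.current_opening(),np.round(T.current_wrist_force(),1)); gripper_to(.015,45)
r.move_l([p[0],p[1],.26])
r.move_to([*K,.26],down(-.235+np.pi)); r.hold(.2)
S=[.608,.213]; im=snap('scene'); 
f=lambda i,p:cv2.resize(i[p[1]-30:p[1]+30,p[0]-40:p[0]+40],(400,300),interpolation=cv2.INTER_CUBIC)
ps=[w2px('scene',x).astype(int) for x in([*S,.06],[*K,.15])]; cv2.imwrite('pics/k5.png',np.hstack([f(im,x) for x in ps])[:,:,::-1]); print(T.current_t())
```

```text
0.02187381937307221 [-0.7  0.9  0. ] [0.01 0.13 0.16]
lifted 0.021683300042822727 [  0.8  -1.4 -29.3]
48.4167
```

View pics/k5.png

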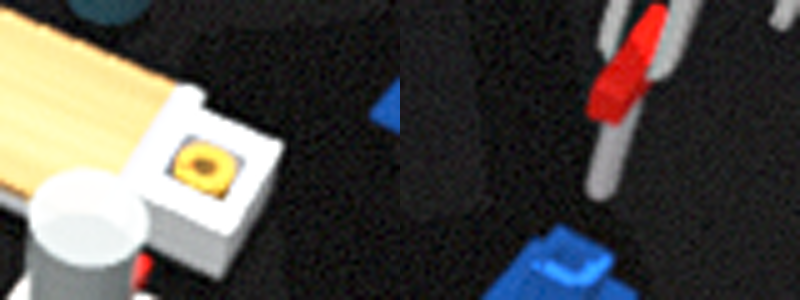

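The key is held upright above the stand (tip at (600,190), stand hole at (570,260)). I'll insert it.

Run:
```python
from h import *
K=np.array([.4518,.3466]); ok=False
for dx,dy in[(0,0),(.003,0),(-.003,0),(0,.003),(0,-.003),(.004,.004),(-.004,-.004),(.004,-.004),(-.004,.004)]:
    p=K+[dx,dy]; r.move_l([*p,.2],vel=.15); h=r.move_l([*p,.122],vel=.08,guard=8); z=T.current_ee_pos()[2]
    print((dx,dy),h,round(z,4),np.round(T.current_wrist_force(),1))
    if z<.145: break
if z<.145:
    gripper_to(.05); r.hold(.3); q=np.array(T.current_ee_pos()); r.move_l([q[0],q[1],.22])
    r.move_to([.40,.2,.3],down(np.pi/2)); 
im=snap('scene');im2=snap('top')
f=lambda i,p,w:cv2.resize(i[p[1]-w:p[1]+w,p[0]-w:p[0]+w],(400,400),interpolation=cv2.INTER_CUBIC)
S=[.608,.213]
cv2.imwrite('pics/k6.png',np.hstack([f(im,w2px('scene',[*K,.08]).astype(int),30),f(im,w2px('scene',[*S,.06]).astype(int),14)])[:,:,::-1])
cv2.imwrite('pics/k6t.png',f(im2,w2px('top',[*S,.06]).astype(int),14)[:,:,::-1]); print(T.current_t())
print([np.round(d['at'],3) for d in models.mark_of('hex_key','top')])
```

```text
(0, 0) True 0.1973 [ 0.2 -0.5  4.4]
(0.003, 0) True 0.1931 [ 0.6 -0.2  4.1]
(-0.003, 0) True 0.1974 [ 0.2 -0.8  3.5]
(0, 0.003) True 0.1974 [ 0.6 -0.5  3.9]
(0, -0.003) True 0.1973 [ 0.4 -0.6  4.2]
(0.004, 0.004) True 0.1973 [0.3 0.2 4.6]
(-0.004, -0.004) True 0.1974 [-0.2  0.3  2.8]
(0.004, -0.004) True 0.1522 [ 1.2  1.2 -1.4]
(-0.004, 0.004) True 0.1961 [0.4 0.2 4.5]
54.2
[array([0.447, 0.353, 0.048]), array([ 0.432, -0.053,  0.001])]
```

View pics/k6.png

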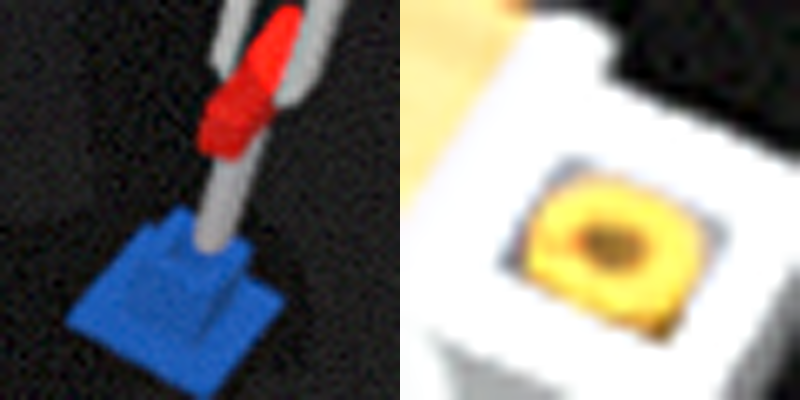

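Contact heights show the key slid about 25 mm in the grip during the lift. The (+4,−4) mm try had actually reached the stand's floor (tip 0.005), so I'll repeat that and release.

Run:
```python
from h import *
K=np.array([.4518,.3466]); p=K+[.004,-.004]
r.move_l([*p,.2]); r.hold(.2); h=r.move_l([*p,.151],vel=.08,guard=12); z=T.current_ee_pos()[2]
print(h,z,T.current_wrist_force())
if z<.158:
    gripper_to(.05); r.hold(.3); r.move_l([*p,.24])
    r.move_to([.40,.2,.3],down(np.pi/2)); 
im=snap('scene');im2=snap('top')
f=lambda i,p,w:cv2.resize(i[p[1]-w:p[1]+w,p[0]-w:p[0]+w],(400,400),interpolation=cv2.INTER_LANCZOS4)
S=[.608,.213]
g=np.clip((im.astype(float)-0)*.8,0,255).astype(np.uint8)
cv2.imwrite('pics/k7.png',np.hstack([f(im,w2px('scene',[*K,.08]).astype(int),30),f(im2,w2px('top',[*S,.06]).astype(int),12)])[:,:,::-1])
o=w2px('scene',[*S,.05]).astype(int); s=im[o[1]-8:o[1]+8,o[0]-10:o[0]+10].astype(int)
print(s[4:14,:,0]-s[4:14,:,1]); print(o,T.current_t())
for t,x0 in dict(lens_black=[.431,-.053,0],lens_hood=[.445,.092,0]).items(): print(t,locate(t,x0,take=False))
```

```text
True 0.15195149392535032 [ 0.25548181 -0.6128763   3.47760746]
[[-1  0  0 -3 -7 -7 -4 -4  1  8 13 14  0 -5 -5 -8 -3 -3 -2 -6]
 [ 0  0  0 -3 -8 -5  6 15 25 39 43 37 32 23 17 -2 -4 -3 -5 -5]
 [ 0  0  0  0 -7  1 26 45 45 44 46 50 53 49 46 12 -4 -6 -3 -6]
 [ 0  0  0  0 -9 21 46 55 43 41 40 43 46 53 48 34 13 -2 -6 -6]
 [ 0  0  0 -8 -4 57 78 79 46 34 36 38 43 44 49 48 26  1 -5  1]
 [ 0  0  0 -9  6 72 96 94 53 36 38 39 44 42 50 46 33  4 -6 -4]
 [ 0  0 -4 -2  9 40 51 50 43 33 35 42 39 45 49 51 36  4 -4 -5]
 [ 0  0  0 -4 10 36 47 49 48 42 37 45 47 45 49 50 25 -1 -3 -6]
 [ 0  0  0  0 -2 21 35 41 49 49 44 46 50 48 46 42 13 -5 -5 -2]
 [ 0  0  0  0 -4 -1  9 22 40 47 47 46 45 47 45 37  5 -8 -6 -3]]
[321 220] 58.1083
lens_black (array([ 0.43747581, -0.05035374,  0.07186784]), np.float64(0.8589693154996066))
lens_hood (array([0.44898119, 0.09227316, 0.00428057]), np.float64(0.9396598030438675))
```

View pics/k7.png

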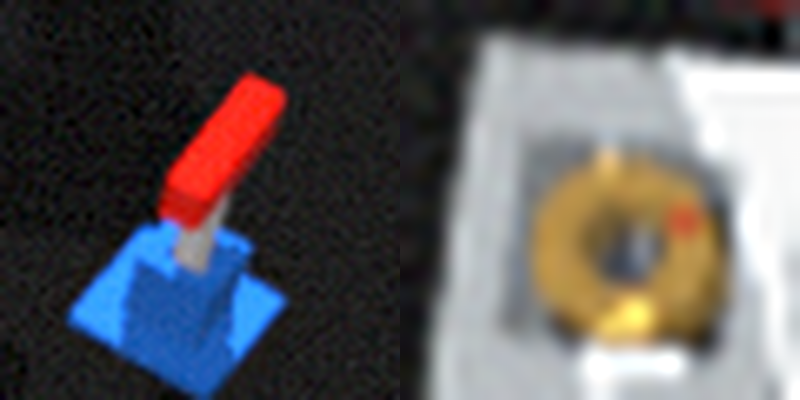

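The key stands upright in its stand. In the top crop the screw mark is at (683,220), with the ring centre at (630,245). I'll compare the mark's subpixel position before, at the stop, and now.

Run:
```python
from h import *
t0=cv2.imread('pics/top0.png')[:,:,::-1]; s0=cv2.resize(cv2.imread('pics/scene1.png')[:,:,::-1],(512,384),interpolation=cv2.INTER_AREA)
t1=snap('top'); s1=snap('scene')
k4=cv2.resize(cv2.imread('pics/k4.png')[:,:,::-1],(60,60),interpolation=cv2.INTER_AREA)
p=w2px('scene',[.608,.213,.08]).astype(int); s4=np.zeros_like(s1); s4[p[1]-30:p[1]+30,p[0]-30:p[0]+30]=k4
def info(im,n):
    o=w2px(n,[.608,.213,.05]).astype(int); s=im[o[1]-9:o[1]+10,o[0]-9:o[0]+10].astype(float)
    br=(s[...,0]-s[...,2]>60); vv,uu=np.nonzero(br); rat=s[...,1]/np.maximum(s[...,0],1)
    w=np.where(br,np.clip(.62-rat,0,1),0); V_,U_=np.mgrid[:19,:19]; 
    k=np.unravel_index(np.argmax(cv2.blur(w,(3,3))),w.shape); m=(abs(V_-k[0])<=2)&(abs(U_-k[1])<=2); w=w*m
    return o-9+np.array([(w*U_).sum(),(w*V_).sum()])/w.sum(), o-9+np.array([(np.percentile(uu,2)+np.percentile(uu,98))/2,(np.percentile(vv,2)+np.percentile(vv,98))/2])
for n,ims in(('top',dict(a=t0,c=t1)),('scene',dict(a=s0,b=s4,c=s1))):
    I={k:info(v,n) for k,v in ims.items()}; cen=np.mean([I['a'][1],I['c'][1]],0)
    for k in I:
        w=px2w(n,*I[k][0],.05)-px2w(n,*cen,.05); print(n,k,I[k][0].round(2),cen,'r',round(np.hypot(*w[:2]),4),'yaw',round(np.arctan2(w[1],w[0]),3))
```

```text
top a [175. 162.] [174.   166.75] r 0.017 yaw -0.179
top c [177.53 164.92] [174.   166.75] r 0.0135 yaw -1.085
scene a [nan nan] [321.5   221.745] r nan yaw nan
scene b [326.99 212.5 ] [321.5   221.745] r 0.0436 yaw 3.033
scene c [317.49 220.89] [321.5   221.745] r 0.013 yaw -1.423<stdin>:11: RuntimeWarning: invalid value encountered in divide
```

Run:
```python
from h import *
s1=snap('scene')
out={}
for k,org,f in(('k2',(302,185),'pics/k2.png'),('k3',(292,185),'pics/k3.png'),('k4',(292,185),'pics/k4.png'),('now',None,None)):
    if org is None: im=cv2.resize(s1[185:245,292:352],(600,600),interpolation=cv2.INTER_CUBIC).astype(float); org=(292,185)
    else: im=cv2.imread(f)[:,:,::-1].astype(float)
    u0=int((317.3-org[0]+.45)*10);v0=int((220.7-org[1]+.45)*10)
    s=im[v0-35:v0+36,u0-35:u0+36]; rat=s[...,1]/np.maximum(s[...,0],1); b=(s[...,0]-s[...,2]>50)
    med=np.median(rat[b]); w=np.where(b,np.clip(med-.12-rat,0,1),0); V_,U_=np.mgrid[:71,:71]
    print(k,round(med,2),round(w.sum(),1),round(org[0]+(u0-35+(w*U_).sum()/w.sum())/10-.45,2),round(org[1]+(v0-35+(w*V_).sum()/w.sum())/10-.45,2))
```

```text
k2 0.76 32.7 317.25 220.68
k3 0.77 31.0 317.26 220.72
k4 0.77 23.6 317.21 220.75
now 0.76 29.1 317.32 220.75
```

The mark hasn't moved since the stop (within 0.1 px), so the screw is tight. Now the gear goes onto the deck.

```bash
cat > gear.py <<'E'
from h import *
def est(t,x0):
    pts=[]
    for n in('top','scene'):
        snap(n); pts+= [np.array(d['at'][:2]) for d in models.mark_of(t,n) if d['score']>.4 and np.hypot(*(np.array(d['at'][:2])-x0[:2]))<.09][:1]
    f,s=locate(t,x0 if not pts else [*np.mean(pts,0),0],take=False)
    if f is not None and s>.7: pts+=[f[:2]]
    print(t,np.round(pts,3)); return np.median(pts,0)
def pick_place(t,x0,h,w,f,dst):
    q=down(YAW+np.pi/2); p=est(t,x0)
    gripper_to(.094); r.move_to([*p,.16],q); r.move_l([*p,h],vel=.12,guard=10); gripper_to(w-.01,f)
    o=T.current_opening(); print('open',o); 
    if abs(o-w)>.006: print('BAD GRASP'); r.move_l([*p,.16]); return False
    z=T.current_ee_pos()[2]; r.move_l([*p,.17]); r.move_to(rw(*dst,.15),q)
    print('down',r.move_l(rw(*dst,z+.031),vel=.06,guard=4),T.current_ee_pos()[2]-z)
    gripper_to(w+.025); r.move_l(rw(*dst,.18)); return True
E
python3 - <<'E'
from gear import *
pick_place('lens_black',[.434,-.052,0],.036,.058,20,(0,-.055))
pick_place('lens_hood',[.446,.092,0],.031,.064,8,(0,.045))
r.move_to([.35,.1,.35],down(YAW+np.pi/2)); r.hold(.3); print(T.current_t())
ims={n:snap(n) for n in('top','scene')}
f=lambda n:cv2.resize(ims[n][(c:=w2px(n,rw(0,0,.05)).astype(int))[1]-60:c[1]+60,c[0]-80:c[0]+80],(400,300),interpolation=cv2.INTER_CUBIC)
cv2.imwrite('pics/g1.png',np.vstack([np.hstack([f('top'),f('scene')]),cv2.resize(np.hstack([ims['top'],ims['scene']]),(800,300))])[:,:,::-1])
for n in ims: print(n,[[np.round(d['at'],3).tolist()+[round(d['score'],2)] for d in models.mark_of(t,n)[:2]] for t in('lens_black','lens_hood','lens_silver','blower')])
E
```

```text
lens_black [[ 0.425 -0.053]
 [ 0.428 -0.053]
 [ 0.435 -0.055]]
open 0.057542307361654575
down True 0.03393182223492358
lens_hood [[0.443 0.096]
 [0.447 0.093]]
open 0.06367899118565594
down True 0.033543733158302114
76.2
top [[[0.574, -0.013, 0.031, 0.73]], [], [], []]
scene [[[0.58, -0.009, 0.035, 0.91], [0.59, 0.038, 0.038, 0.34]], [[0.592, 0.087, 0.033, 0.84]], [], []]
```

View pics/g1.png

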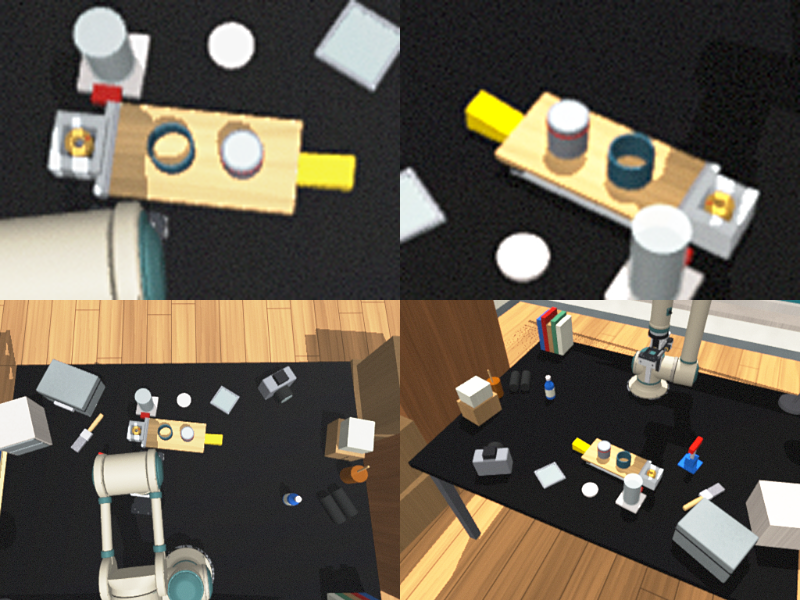

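The black lens (240,155) and the hood (170,147) stand upright on the level deck. The wedge is in place, the key is upright in its stand, and no other gear shows. Handing in.

```bash
python3 -c "
from h import *
print(r.sign_off())"
```

```text
the job is handed in; nothing more can be done
None
```

The job is handed in, result not reported: wedge jammed under the level deck, lock screw at its stop, key upright in its stand, and the black lens and lens hood (the only gear I found out) upright on the deck.

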